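Shut the beam and spring open the optic test cell

TASK

First make the beam safe: lift the shutter lever's lockout collar, push the lever over the gate from its open side (leaning towards the robot) all the way to its closed side (leaning away) and let the collar drop fully down there, so that the lever is locked. Only then press the round release button of the clamshell test cell so that its lid springs fully open to its stop. Let go of everything, and do not knock over the lens holder that stands between the two.

Things in the scene. Friction and masses are not known exactly. Their poses are not given: they have to be found in the camera images.
- cell: Clamshell optic test cell, grey painted metal, bolted to the table: body 180 x 130 mm, 45 mm high (55 under the lid), with a shut lid 32 mm high over the rear (its local +x side, away from the robot) two thirds. Origin: centre of its underside on the table. Local x runs from the button end (-x, towards the robot) to the lid hinge (+x), z up. Either side of the table, turned up to about 20 degrees.
- button_top (a point): Centre of the top face of the release button, a plain metal round button 26 mm in diameter on the open front deck of the test cell, its top 59.5 mm above the table, 31 mm in front of the lid's front edge and centred across the cell. It is pressed straight down.
- release (a joint): Travel of the release button in m: 0 up, 0.007 fully down. A spring pushes it back; about 1 N starts it, 5 N holds it fully down. The lid's catch lets go at about 0.005. No need to hold it once the lid is moving.
- lid (a joint): Opening angle of the lid in rad: 0 shut and latched, 1.75 fully open at its stop (a little past upright). Once released its spring lifts it in about 1 s and keeps it at the stop; its front edge sweeps up and away from the button. It need not be shut again.
- lid_front (a point): Middle of the front edge of the lid, half way up its rim. 118 mm from the hinge line.
- shutter: Beam shutter, black block 110 x 75 mm, 72 mm high, with short tubes out of its two sides, bolted to the table. Origin: centre of its underside on the table. Local x: the way the lever is pushed, from open (-x, towards the robot) to closed (+x); local y: the lever's hinge axis; z up. On the other side of the table from the test cell, turned up to about 20 degrees.
- lever_pivot (a point): Point on the lever's hinge axis (the axis is along the shutter's local y), inside the block 50 mm above the table and over the shutter's origin.
- shutter_lever (a joint): Angle of the shutter lever in rad: 0 open (lever leans 0.45 rad from upright to the shutter's local -x), 0.45 upright, 0.90 closed (leans 0.45 rad to local +x); hard stops at both ends, light friction holds it anywhere. The lever is a steel rod 10 mm in diameter that ends 129 mm from the pivot in a 16 mm cap.
- collar_mid (a point): Centre of the lockout collar, a plain metal sleeve 28 mm in diameter and 38 mm long round the lever rod, sliding along it. With the collar down this point is 85 mm from the pivot along the lever. Between the two end positions stands the gate, a pair of cheeks 26 mm wide in all across local y, reaching 75 mm from the pivot: it stops the collar (lower end 66 mm from the pivot) unless the collar is lifted more than 10 mm along the lever.
- collar (a joint): Lift of the collar along the lever in m: 0 fully down, 0.018 highest. A spring (2 N down, 3 N up) pushes it down; at each end of the lever's travel it drops beside the gate and locks the lever (play about 0.05 to 0.09 rad).
- lens_mount: Loose lens holder standing between cell and shutter: round foot 44 mm in diameter, thin post, round 50 mm lens upright on top, 113 mm high in all. Origin: centre of its underside. Must not be knocked over.
Things that resemble listed ones, but are neither listed nor needed, are in the scene too. Leave any orange or yellow look-alike of the lens_mount alone. Leave any turquoise look-alike of the cell alone.

How it is judged:
By the outcome, as a careful person would: the job done as asked, in the order asked, and still so for the second after the job is handed in, with the robot touching nothing.
It also fails if it takes over 54 s, if anything falls off the work surface, if the arm or the gripper's body presses on something with over 40 N, if the wrist force passes 120 N, or if a joint passes its speed limit or range.

ROBOT

A 7-joint arm with a two-finger parallel gripper is mounted at the origin on the work surface. World frame = base frame: x ahead of the robot, y to its left, z up, the work surface at z = 0. Lengths are in m, angles in rad, forces in N, time in s.
With the tool pointing down it reaches from about 0.425 to 0.925 m from the base axis. Payload 6.8 kg.
Tool frame: the origin (TCP) lies midway between the tips of the shut fingers; the grasp point (between the pads) lies 19 mm behind it; z points along the fingers, y is the line along which they close (so a half turn about z gives the same grasp; the last joint's range is limited). The gripper opens to 88 mm and grips with 3 to 60 N. Pads are 20 mm wide; open, the fingers measure 115 mm over their backs; the gripper's body (75 mm by 178 mm) begins 61 mm behind the grasp point.
Start: joints at [-1.289, 0.477, 0.022, 1.555, -0.011, 1.109, -0.083], TCP at [0.256, 0.624, 0.197] pointing down, gripper open.
Joint ranges: [-2.96, 2.96], [-0.34, 2.1], [-1.41, 1.46], [0.24, 2.44], [-1.37, 4.51], [0.17, 1.92], [-2.96, 2.96]. Speed limits (rad/s): [2.39, 2.39, 3.14, 3.14, 3.14, 3.14, 3.14].

INTERFACE

Orientations are given as a rotation vector (axis times angle).
In Python, from plant import arm gives the robot as it stands. The module is installed in compiled form; this text tells all that it offers.
- The arm moves only by the tool drive_tool, never from a script. Its argument "targets" is a list that holds one entry, the list of rows, each a list of 5 numbers: the closure, from -1 (fully open) to 1 (shut), then the shift along the tool's x, y, z in cm, then the turn about the tool's z in degrees. In form: [[[jaw, dx, dy, dz, spin], ...]]. A call has 1 to 12 rows; each row is the pose to reach, as a shift and turn from the pose commanded when the call began, along the tool's axes at that moment; what a row does not reach only later rows make up. A row lasts 1/8 s, in which the tool goes at most 62.5 mm and 10.7 degrees, less where a joint would pass 70% of its speed; a pose out of reach is approached as far as the arm can. A call with a gripper value outside its range is refused whole. The fingers move at their own pace and stop on an object; "grip_force" is the grip in N (left out, the last holds). Time passes only in rows, so rows that repeat a pose let the fingers close. It gives the time, the measured TCP pose, the force, the opening and the grip force at its end, in the units of the state.
- arm.read_state(): the state, without advancing time (a new reading comes with each control period).
- arm.camera(name): name is "scene" or "top" or "wrist"; returns a dict with "img" (480x640x3 uint8, red, green, blue), "K" (3x3 intrinsics, pixels), "R" (3x3) and "t" (3): a world point X has camera coordinates R X + t. Camera axes: x right, y down, z forward; pixel columns grow to the right and rows downward; lengths in m; the calibration is good to about 2 mm. The wrist camera is an equidistant fisheye: a pixel r from the principal point sees the ray r / f radians off the axis. A picture is of the moment at which its call begins. There is no depth.
- arm.job_done(): hands the job in; it is judged then, once.
The state is a dict: "t": time; "qpos": joint angles; "dq": joint speeds; "joint_torque": joint torques, N m; "eef_pos": TCP position; "eef_rot": TCP orientation; "contact_force": force on the tool from outside, world axes, zero at the start; "moment": the same for the moment, N m; "opening": finger opening in m; "grasp_force": force on a finger pad.
Only numpy, scipy, OpenCV 4.12 (cv2) and the standard library are available. Lean on these libraries where they do the work, as an engineer would, in place of code of your own. Each camera call takes 0.05 s, during which the arm holds its last target. There are 200 camera calls.

## Working session

There is one attempt and no reset: what is moved stays moved. The work goes in short steps, Python scripts to look and compute and a tool call to move; the robot and the scene stay as the last step left them, time stands still between calls to the robot, and variables do not carry over. Pictures are saved under pics/ and viewed, at most 10 in all, crops included, and the job is handed in when it is done.

Besides the shell and the picture viewer there is one more tool, called after "Emit:" by a JSON object that holds its "name" and its "arguments", one argument or row to a line. drive_tool: Moves the arm, as the interface text tells. Its arguments: {"type":"object","properties":{"targets":{"type":"array"},"grip_force":{"type":"number"}},"required":["targets"]}

```bash
mkdir -p pics; cat > h.py <<'E'
import numpy as np, cv2
from plant import arm
from scipy.spatial.transform import Rotation as Ro
def snap(n,f):
    c=arm.camera(n); cv2.imwrite('pics/'+f,c['img'][:,:,::-1]); np.savez('pics/'+f[:-4]+'.npz',**c); return c
def ld(f): return dict(np.load('pics/'+f+'.npz'))
def ray(c,p,fish=False):
    K,R,t=c['K'],c['R'],c['t']; d=np.array([(p[0]-K[0,2])/K[0,0],(p[1]-K[1,2])/K[1,1],1.])
    if fish:
        a=np.hypot(d[0],d[1]); d=np.array([d[0]/a*np.sin(a),d[1]/a*np.sin(a),np.cos(a)])
    return -R.T@t, R.T@d
def onz(c,p,z,fish=False):
    o,d=ray(c,p,fish); return o+d*(z-o[2])/d[2]
def proj(c,X):
    x=c['R']@np.array(X)+c['t']; u=c['K']@x; return u[:2]/u[2]
def tri(c1,p1,c2,p2):
    o1,d1=ray(c1,p1);o2,d2=ray(c2,p2)
    A=np.c_[d1,-d2]; s=np.linalg.lstsq(A,o2-o1,rcond=None)[0]
    a=o1+d1*s[0]; b=o2+d2*s[1]; return (a+b)/2, np.linalg.norm(a-b)
E
python3 - <<'E'
from h import *
for n in('top','scene'):
    c=snap(n,n+'0.png'); print(n,c['K'].round(1).tolist(),(-c['R'].T@c['t']).round(3),c['R'].round(2).tolist())
s=arm.read_state(); print(s['eef_pos'],s['eef_rot'],s['opening'],s['t']); print(Ro.from_rotvec(s['eef_rot']).as_matrix().round(3))
E
```

```text
top [[485.3, 0.0, 320.2], [0.0, 485.3, 240.5], [0.0, 0.0, 1.0]] [ 0.325 -0.037  1.142] [[-0.03, -1.0, -0.01], [-0.99, 0.03, -0.15], [0.15, 0.0, -0.99]]
scene [[583.2, 0.0, 316.7], [0.0, 583.2, 237.6], [0.0, 0.0, 1.0]] [1.204 0.695 0.926] [[-0.71, 0.7, 0.01], [0.43, 0.44, -0.79], [-0.56, -0.56, -0.61]]
[0.25629665 0.62385124 0.196108  ] [-6.08349434e-01 -3.08191445e+00  2.46220400e-03] 0.08776325232670966 0.1
[[-0.925  0.38  -0.001]
 [ 0.38   0.925 -0.001]
 [-0.    -0.002 -1.   ]]
```

View pics/top0.png

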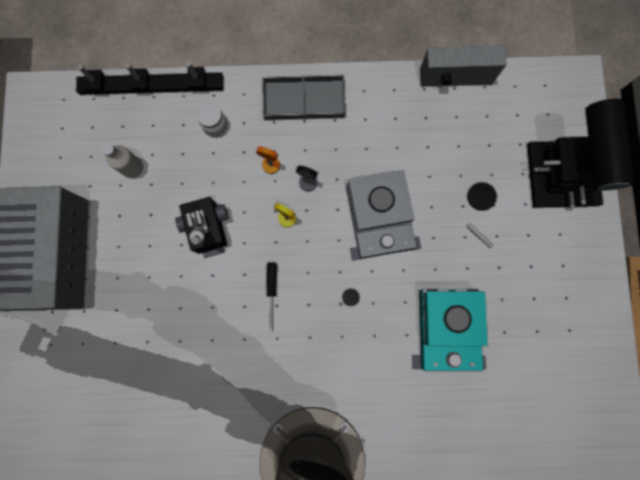

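View pics/scene0.png

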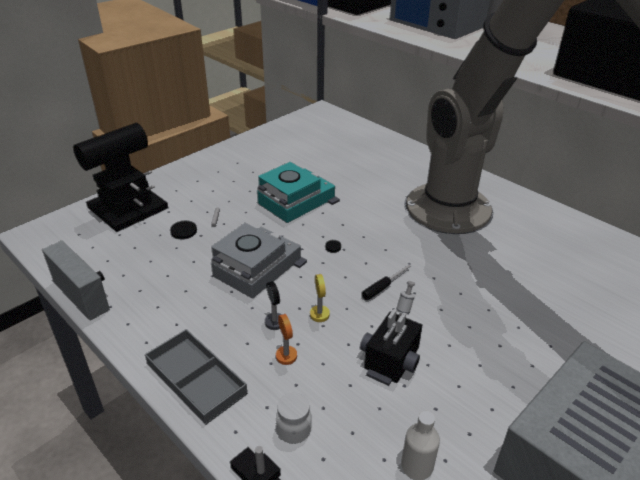

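The top view shows the grey cell at (383,215) with its button at (388,241), and the shutter at (205,225) with its lever tilted towards the robot. There are three lens holders: grey-black (308,178), orange (268,160) and yellow (285,215). The grey-black one is the one meant. There are two cells: grey (383,215) and turquoise (455,330). The grey one fits the description. I'll confirm both in one enlarged mosaic.

```bash
python3 - <<'E'
from h import *
t=cv2.imread('pics/top0.png'); s=cv2.imread('pics/scene0.png')
def cr(i,x,y,w,h): return cv2.resize(i[y:y+h,x:x+w],(400,300),interpolation=cv2.INTER_CUBIC)
m=np.vstack([np.hstack([cr(t,165,185,80,75-15),cr(s,355,275,80,110)[:, :]]),np.hstack([cr(t,335,165,100,100),cr(s,200,210,120,90)])])
cv2.imwrite('pics/m0.png',m)
T=ld('top0');S=ld('scene0')
for n,p,z in [('button',(388,241),.0595),('lens foot',(307,185),.0),('shutter',(203,226),.07)]: print(n,onz(T,p,z).round(3))
E
```

```text
button [ 0.481 -0.185  0.06 ]
lens foot [ 0.632 -0.004  0.   ]
shutter [0.525 0.23  0.07 ]
```

View pics/m0.png

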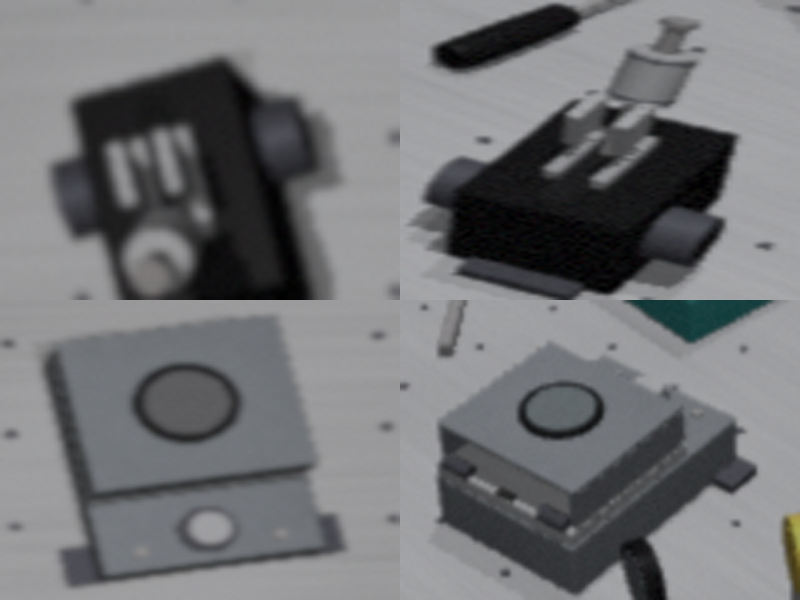

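The crops confirm both. The grey cell has a light round button on its front deck. The black shutter has its lever leaning towards the robot with the collar down. Cap top is at about (195,239) in the top view and (411,283) in the scene view. I'll estimate the poses now, then check from near with the wrist camera.

```bash
python3 - <<'E'
from h import *
T=ld('top0');S=ld('scene0')
t=lambda X,Y:(165+X/5-.4,185+Y/5-.4); s=lambda X,Y:(355+X/5-.4,275+Y*110/300-.4)
print('cap',tri(T,t(154,270),S,s(680,20)))
tl,tr=onz(T,t(75,100),.072),onz(T,t(225,57),.072); print(tl,tr,np.linalg.norm(tr-tl))
sc=[onz(S,s(*p),.072) for p in((735,135),(625,235),(450,195))]
print('scene corners',np.round(sc,3),np.linalg.norm(sc[0]-sc[1]),np.linalg.norm(sc[2]-sc[1]))
d=sc[1]-sc[2]; print('yaw rear edge',np.degrees(np.arctan2(d[1],d[0]))-90)
d=tl-tr; print('yaw top',np.degrees(np.arctan2(d[1],d[0]))-90)
d=sc[1]-sc[0]; print('yaw side',np.degrees(np.arctan2(d[1],d[0])))
# button + cell
img=T['img'];
b=lambda X,Y:(335+X/4-.4,165+Y/3-.4)
B=onz(T,b(209,227),.0595); print('button',B)
e=onz(T,b(90,197),.087),onz(T,b(315,165),.087); d=e[0]-e[1]; print('cell lid front width',np.linalg.norm(d),'yaw',np.degrees(np.arctan2(d[1],d[0]))-90)
E
```

```text
cap (array([0.44146473, 0.28431469, 0.18820923]), np.float64(0.15379213409314324))
[0.57549955 0.28308199 0.072     ] [0.59346232 0.21533923 0.072     ] 0.07008383161604603
scene corners [[0.357 0.374 0.072]
 [0.47  0.396 0.072]
 [0.488 0.328 0.072]] 0.11559886622225833 0.06984726234466317
yaw rear edge 14.195332363053652
yaw top 14.850871458290243
yaw side 10.872859979118257
button [ 0.48277065 -0.18225339  0.0595    ]
cell lid front width 0.12664202597609536 yaw 9.250547353003768
```

```bash
python3 - <<'E'
from h import *
T=ld('top0');S=ld('scene0')
for c in (T,S):
    print([proj(c,X).round(0).tolist() for X in ([0,0,0],[.483,-.182,.0595],[.47,.396,.072],[.575,.283,.072])], np.linalg.det(c['R']),c['t'])
for n,p,q in [('button?',None,None),('yellow foot',(287,222),(319,314)),('orange foot',(272,168),(286,354)),('black disc',(351,297),(333,246)),('big disc',(482,196),(183,230))]:
    if p: print(n,onz(T,p,.003),onz(S,q,.003))
E
```

```text
[[312.0, 461.0], [387.0, 240.0], [128.0, 252.0], [180.0, 205.0]] 0.9999999999999986 [-0.01868595  0.49058374  1.0815013 ]
[[447.0, 207.0], [273.0, 235.0], [480.0, 361.0], [398.0, 358.0]] 1.0 [ 0.36327633 -0.08477817  1.62840276]
yellow foot [0.54174897 0.04610594 0.003     ] [0.55141614 0.04858531 0.003     ]
orange foot [0.67611698 0.08029747 0.003     ] [0.68113479 0.08284468 0.003     ]
black disc [ 0.35976156 -0.10011286  0.003     ] [ 0.35540978 -0.0981961   0.003     ]
big disc [ 0.59183962 -0.42278997  0.003     ] [ 0.58955991 -0.42022483  0.003     ]
```

Both calibrations agree. I forgot the 400 px panel offset in the mosaic, so I'll redo it.

```bash
python3 - <<'E'
from h import *
T=ld('top0');S=ld('scene0')
t=lambda X,Y:(165+X/5-.4,185+Y/5-.4); s=lambda X,Y:(355+(X-400)/5-.4,275+Y*110/300-.4)
cap,g=tri(T,t(154,270),S,s(680,20)); print('cap',cap,g)
print('collar', tri(T,t(156,252),S,s(652,75)))
tl,tr=onz(T,t(75,100),.072),onz(T,t(225,57),.072)
sc=[onz(S,s(*p),.072) for p in((735,135),(625,235),(450,195))]
print('top',tl,tr,'scene corners',np.round(sc,3),np.linalg.norm(sc[0]-sc[1]),np.linalg.norm(sc[2]-sc[1]))
d=sc[1]-sc[2]; print('yaw rear edge',np.degrees(np.arctan2(d[1],d[0]))-90)
d=sc[1]-sc[0]; print('yaw side',np.degrees(np.arctan2(d[1],d[0])))
print('centre',(sc[0]+sc[2])/2)
for y in (12,14,16):
    a=np.radians(y); u=np.array([np.cos(a),np.sin(a),0]); 
    print(y,'pivot from cap', cap+129*np.sin(.45)/1e3*u-[0,0,.129*np.cos(.45)])
E
```

```text
cap [0.48003975 0.22360218 0.16634534] 0.005237331018170737
collar (array([0.49567029, 0.23075806, 0.12767027]), np.float64(0.0005089170115177073))
top [0.57549955 0.28308199 0.072     ] [0.59346232 0.21533923 0.072     ] scene corners [[0.472 0.261 0.072]
 [0.578 0.29  0.072]
 [0.598 0.22  0.072]] 0.10988145058848937 0.0731243449142308
yaw rear edge 15.788673735883833
yaw side 15.32187591590539
centre [0.53539874 0.24067722 0.072     ]
12 pivot from cap [0.53492415 0.23526822 0.05018766]
14 pivot from cap [0.53448358 0.23717655 0.05018766]
16 pivot from cap [0.53397667 0.23906835 0.05018766]
```

Measurements are consistent: pivot (0.534, 0.239, 0.050), yaw about 15.4°, collar (0.497, 0.230, 0.127). I'll hover above the lever with the jaws across the local y axis.

Emit:
{"name": "drive_tool", "arguments": {
  "targets": [
    [[-1,0,0,-5.3,0],[-1,-6,-4,-5.3,-8],[-1,-12,-8.5,-5.3,-18],[-1,-18,-13,-5.3,-28],[-1,-24,-17.5,-5.3,-38],[-1,-30,-22,-5.3,-38],[-1,-37.4,-27.3,-5.3,-38],[-1,-37.4,-27.3,-5.3,-38],[-1,-37.4,-27.3,-5.3,-38],[-1,-37.4,-27.3,-5.3,-38],[-1,-37.4,-27.3,-5.3,-38]]
  ],
  "grip_force": 25
}}

```text
t: 1.48
eef_pos: [0.4977, 0.2313, 0.2497]
eef_rot: [0.431, -3.111, -0.001]
contact_force: [-0.2, 0.8, 0.1]
opening: 0.0878
grasp_force: 0.0
```

```bash
python3 - <<'E'
from h import *
c=snap('wrist','w1.png'); print(c['K'].round(1).tolist(),(-c['R'].T@c['t']).round(3),c['R'][2].round(2))
s=arm.read_state(); print(s['eef_pos'],Ro.from_rotvec(s['eef_rot']).as_matrix().round(3).tolist(),s['opening'],s['t'])
E
```

```text
[[371.6, 0.0, 320.4], [0.0, 371.6, 236.0], [0.0, 0.0, 1.0]] [0.434 0.212 0.439] [ 0.23  0.07 -0.97]
[0.49758652 0.23158871 0.24970056] [[-0.962, -0.273, -0.001], [-0.273, 0.962, 0.0], [0.001, 0.001, -1.0]] 0.08793391069941967 1.525
```

View pics/w1.png

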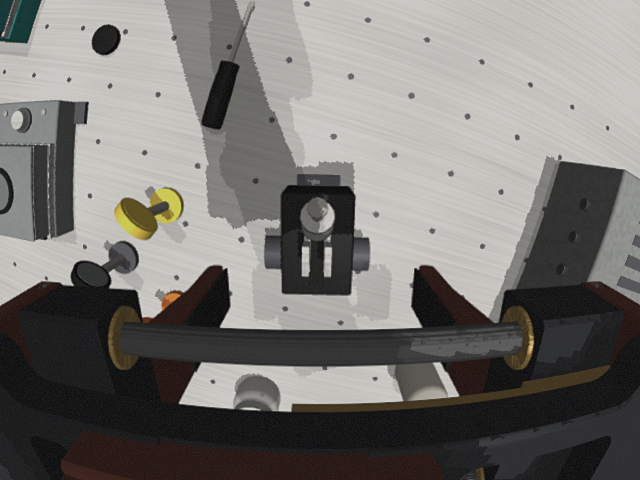

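The wrist view shows the block square to the jaws, with its top face at (282..354, 187..293). The cap is at (318,207), the collar at (317,222), and the fingers are clear of everything. The cell button is at (20,119).

```bash
python3 - <<'E'
from h import *
c=ld('w1'); g=cv2.cvtColor(c['img'],cv2.COLOR_RGB2GRAY)
cs=[onz(c,p,.072,True) for p in((283,187),(354,187),(351,293),(282,293))]; print(np.round(cs,4),np.mean(cs,0).round(4))
print([np.linalg.norm(cs[i]-cs[i-1]).round(4) for i in range(4)])
for a,b in((0,3),(1,2)):
    d=cs[b]-cs[a]; print('yaw',np.degrees(np.arctan2(d[1],d[0])))
print('cap',onz(c,(318,206),.166,True)); print('button',onz(c,(20,119),.0595,True))
E
```

```text
[[0.4839 0.1882 0.072 ]
 [0.4648 0.2561 0.072 ]
 [0.5737 0.2861 0.072 ]
 [0.5938 0.2151 0.072 ]] [0.5291 0.2364 0.072 ]
[np.float64(0.1131), np.float64(0.0705), np.float64(0.113), np.float64(0.0738)]
yaw 13.740880691087854
yaw 15.40303523354765
cap [0.47794334 0.22321601 0.166     ]
button [ 0.48039188 -0.17711756  0.0595    ]
```

Emit:
{"name": "drive_tool", "arguments": {
  "targets": [
    [[-1,0.35,-0.25,4,0],[-1,0.35,-0.25,8,0],[-1,0.35,-0.25,11.5,0],[-1,0.35,-0.25,13.8,0],[-1,0.35,-0.25,13.8,0],[1,0.35,-0.25,13.8,0],[1,0.35,-0.25,13.8,0],[1,0.35,-0.25,13.8,0],[1,0.35,-0.25,13.8,0],[1,0.35,-0.25,13.8,0]]
  ],
  "grip_force": 25
}}

```text
t: 2.78
eef_pos: [0.4961, 0.2264, 0.1121]
eef_rot: [-0.428, 3.112, 0.0]
contact_force: [0.9, 0.5, -0.1]
opening: 0.0419
grasp_force: 0.0
```

Emit:
{"name": "drive_tool", "arguments": {
  "targets": [
    [[1,0,0,0,0],[1,0,0,0,0],[1,0,0,0,0],[1,0,0,0,0],[1,0,0,0,0],[1,0,0,0,0]]
  ]
}}

```text
t: 3.52
eef_pos: [0.4957, 0.2275, 0.112]
eef_rot: [0.43, -3.112, -0.002]
contact_force: [-1.0, 5.1, 0.5]
opening: 0.0268
grasp_force: 25.0
```

Emit:
{"name": "drive_tool", "arguments": {
  "targets": [
    [[1,0.2,0,-0.45,0],[1,0.45,0,-0.9,0],[1,0.65,0,-1.35,0],[1,0.65,0,-1.35,0],[1,0.65,0,-1.35,0]]
  ]
}}

```text
t: 4.15
eef_pos: [0.4896, 0.2259, 0.1253]
eef_rot: [-0.429, 3.112, 0.002]
contact_force: [-0.3, 6.6, -4.1]
opening: 0.0268
grasp_force: 25.0
```

```bash
python3 - <<'E'
from h import *
c=snap('scene','s2.png'); s=arm.read_state(); print(s['eef_pos'],s['contact_force'],s['moment'],s['t'])
cv2.imwrite('pics/s2c.png',cv2.resize(c['img'][240:390,330:480,::-1],(600,600),interpolation=cv2.INTER_CUBIC))
E
```

```text
[0.48963036 0.22589986 0.12525255] [-0.79495361  5.56949538 -3.41578934] [ 1.40785834  0.04215311 -0.06211911] 4.2
```

View pics/s2c.png

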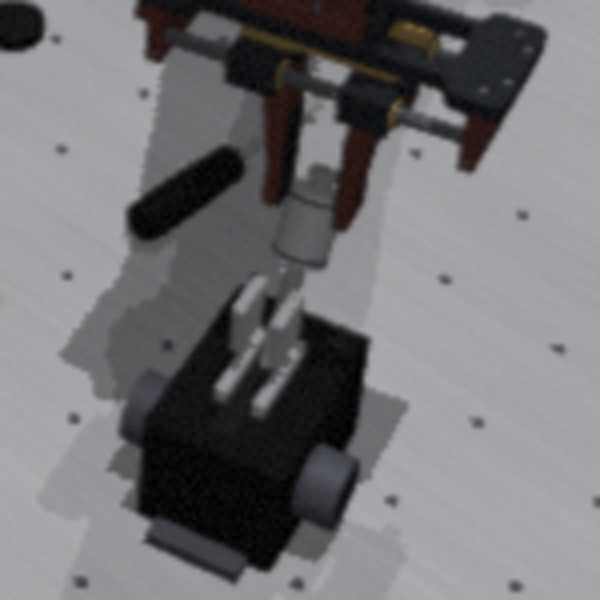

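The collar is lifted clear: the crop shows its lower end above the cheeks, and the spring pulls with about 4 N. Now I'll sweep it over the gate along the arc.

Emit:
{"name": "drive_tool", "arguments": {
  "targets": [
    [[1,-0.75,0,-0.35,0],[1,-1.5,0,-0.6,0],[1,-2.25,0,-0.8,0],[1,-3.0,0,-0.95,0],[1,-3.8,0,-1.02,0],[1,-4.6,0,-1.05,0],[1,-5.4,0,-1.02,0],[1,-6.1,0,-0.93,0],[1,-6.9,0,-0.78,0],[1,-7.7,0,-0.58,0],[1,-8.4,0,-0.3,0],[1,-9.1,0,0,0]]
  ]
}}

```text
t: 5.7
eef_pos: [0.5778, 0.249, 0.1251]
eef_rot: [0.428, -3.112, 0.001]
contact_force: [-2.5, 2.7, -1.9]
opening: 0.0266
grasp_force: 25.0
```

Emit:
{"name": "drive_tool", "arguments": {
  "targets": [
    [[1,-0.2,0,0.05,0],[1,-0.3,0,0.1,0],[1,-0.1,0,0.5,0],[1,0.15,0,0.95,0],[1,0.4,0,1.4,0],[1,0.4,0,1.4,0],[1,0.4,0,1.4,0]]
  ]
}}

```text
t: 6.58
eef_pos: [0.5781, 0.2492, 0.1148]
eef_rot: [-0.426, 3.103, 0.004]
contact_force: [3.2, 2.4, 7.0]
opening: 0.0268
grasp_force: 25.0
```

Emit:
{"name": "drive_tool", "arguments": {
  "targets": [
    [[-1,0.4,0,1.4,0],[-1,0.4,0,1.4,0],[-1,0.4,0,1.4,0],[-1,0.4,0,1.4,0],[-1,0.4,0,1.4,0],[-1,0.4,0,1.4,0],[-1,0.4,0,-6,0],[-1,0.4,0,-11,0],[-1,0.4,0,-12,0],[-1,0.4,0,-12,0]]
  ]
}}

```text
t: 7.82
eef_pos: [0.5698, 0.2471, 0.2318]
eef_rot: [-0.428, 3.111, 0.001]
contact_force: [-0.1, 0.2, -1.4]
opening: 0.0881
grasp_force: 0.0
```

```bash
python3 - <<'E'
from h import *
c=snap('scene','s3.png'); w=snap('wrist','w3.png'); t=snap('top','t3.png'); s=arm.read_state(); print(s['eef_pos'],s['contact_force'],s['t'])
a=cv2.resize(c['img'][270:390,340:440,::-1],(500,600),interpolation=cv2.INTER_CUBIC)
b=cv2.resize(w['img'][160:360,260:360,::-1],(300,600),interpolation=cv2.INTER_CUBIC)
cv2.imwrite('pics/m3.png',np.hstack([a,b]))
E
```

```text
[0.56850996 0.24654859 0.22933543] [-0.43622389  0.19735587 -0.52558785] 7.975
```

View pics/m3.png

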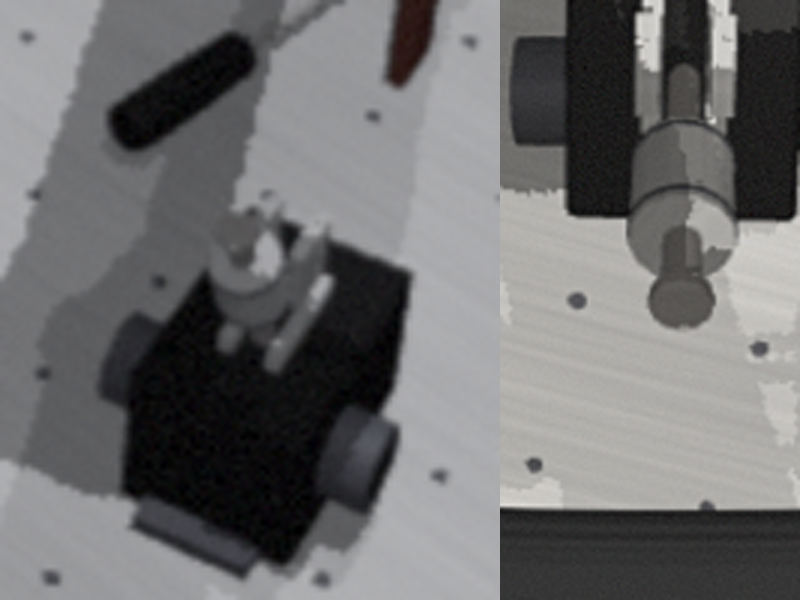

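The lever is now on the closed side, with the cap at (321,260) in the wrist view. I'll compare the projected cap and collar ends for lift 0 against a lifted collar.

```bash
python3 - <<'E'
from h import *
w=ld('w3')
def pf(c,X):
    x=c['R']@np.array(X)+c['t']; a=np.arctan2(np.hypot(x[0],x[1]),x[2]); n=np.hypot(x[0],x[1]); return c['K'][:2,2]+c['K'][0,0]*a*x[:2]/n
a=np.radians(15.2); u=np.array([np.cos(a),np.sin(a),0]); z=np.array([0,0,1.]); P=np.array([.5325,.238,.05])
for th in(.40,.45):
  L=u*np.sin(th)+z*np.cos(th); n=u*np.cos(th)-z*np.sin(th)
  panel=lambda X:((pf(w,X)-[260,160])*3+[500,0]).round(0)
  print(th,'cap',panel(P+.129*L))
  for l in (0,.006,.012): print('  lift',l,'top end near/far',panel(P+(.104+l)*L-.014*n),panel(P+(.104+l)*L+.014*n),'bottom near',panel(P+(.066+l)*L-.014*n))
print('chk block corner', panel(P+u*.055+z*.022+np.array([-u[1],u[0],0])*.0375))
E
```

```text
0.4 cap [688. 296.]
  lift 0 top end near/far [689. 187.] [687. 275.] bottom near [688. 108.]
  lift 0.006 top end near/far [689. 201.] [687. 290.] bottom near [688. 119.]
  lift 0.012 top end near/far [689. 215.] [687. 305.] bottom near [688. 131.]
0.45 cap [688. 316.]
  lift 0 top end near/far [688. 205.] [687. 288.] bottom near [688. 119.]
  lift 0.006 top end near/far [688. 221.] [687. 304.] bottom near [688. 132.]
  lift 0.012 top end near/far [688. 236.] [687. 320.] bottom near [688. 144.]
chk block corner [803. 220.]
```

Observed rows are cap 300, collar top edge 188 and bottom 120. That fits lift 0 with the lever about 0.42 rad past upright, so it is locked, just within its play of the stop. I'll nudge the cap lightly against the stop with shut fingers.

Emit:
{"name": "drive_tool", "arguments": {
  "targets": [
    [[1,1.7,0,0,0],[1,1.7,0,0,0],[1,1.7,0,0,0],[1,1.7,0,0,0],[1,1.7,0,0,0],[1,1.7,0,0,0],[1,1.7,0,0,0],[1,1.7,0,0,0],[1,1.7,0,0,0],[1,1.7,0,0,0],[1,1.7,0,0,0],[1,1.7,0,0,0]]
  ]
}}

```text
t: 9.48
eef_pos: [0.5533, 0.2425, 0.2314]
eef_rot: [0.428, -3.112, -0.0]
contact_force: [-1.0, -0.4, 0.6]
opening: 0.0001
grasp_force: 0.0
```

Emit:
{"name": "drive_tool", "arguments": {
  "targets": [
    [[1,0,0,3,0],[1,0,0,5.5,0],[1,0,0,7,0],[1,0,0,7,0],[1,-0.6,0,7,0],[1,-1.2,0,7,0],[1,-1.6,0,7,0],[1,-1.9,0,7,0],[1,-2.2,0,7,0],[1,-2.4,0,7,0]]
  ]
}}

```text
t: 10.72
eef_pos: [0.5765, 0.249, 0.1614]
eef_rot: [0.428, -3.112, 0.0]
contact_force: [-0.9, 0.7, -0.5]
opening: 0.0003
grasp_force: 0.0
```

Emit:
{"name": "drive_tool", "arguments": {
  "targets": [
    [[1,-0.2,0,0,0],[1,-0.4,0,0,0],[1,-0.6,0,0,0],[1,-0.7,0,0,0],[1,-0.7,0,0,0]]
  ]
}}

```text
t: 11.35
eef_pos: [0.5832, 0.2508, 0.1614]
eef_rot: [0.428, -3.112, -0.0]
contact_force: [0.1, -0.1, 0.3]
opening: 0.0007
grasp_force: 0.0
```

```bash
python3 - <<'E'
from h import *
c=snap('scene','s4.png'); w=snap('wrist','w4.png'); s=arm.read_state(); print(s['eef_pos'],s['contact_force'],s['t'])
a=cv2.resize(c['img'][270:390,340:440,::-1],(500,600),interpolation=cv2.INTER_CUBIC)
b=cv2.resize(w['img'][160:360,260:360,::-1],(300,600),interpolation=cv2.INTER_CUBIC)
cv2.imwrite('pics/m4.png',np.hstack([a,b]))
E
```

```text
[0.58307777 0.25083131 0.1614321 ] [ 0.05625058 -0.21647986 -0.38388955] 11.45
```

View pics/m4.png

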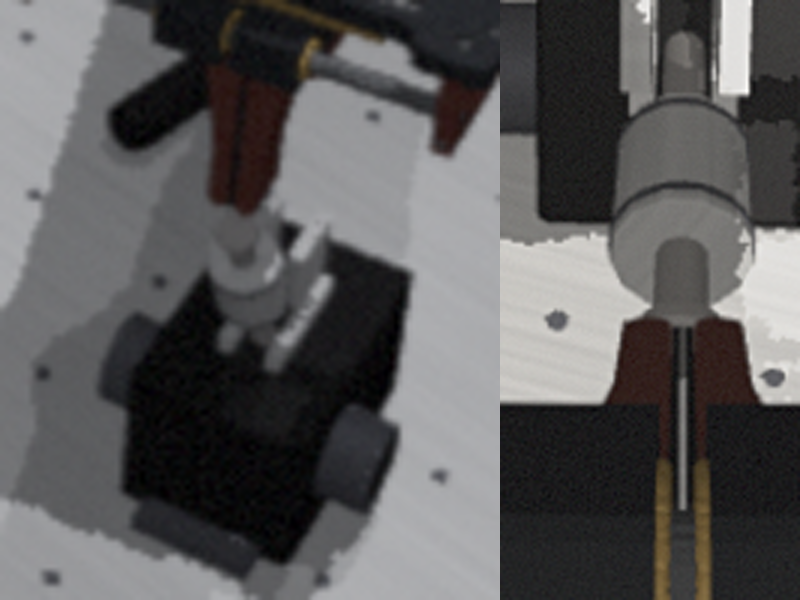

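```bash
python3 - <<'E'
from h import *
w=ld('w4')
def pf(c,X):
    x=c['R']@np.array(X)+c['t']; n=np.hypot(x[0],x[1]); return c['K'][:2,2]+c['K'][0,0]*np.arctan2(n,x[2])*x[:2]/n
a=np.radians(15.2); u=np.array([np.cos(a),np.sin(a),0]); z=np.array([0,0,1.]); P=np.array([.5325,.238,.05])
panel=lambda X:((pf(w,X)-[260,160])*3+[500,0]).round(0)
for th in(.38,.42,.46):
  L=u*np.sin(th)+z*np.cos(th); n=u*np.cos(th)-z*np.sin(th)
  print(th,'cap',panel(P+.129*L),'top near/far',panel(P+.104*L-.014*n),panel(P+.104*L+.014*n),'bottom near',panel(P+.066*L-.014*n))
print('block corner', panel(P+u*.055+z*.022+np.array([-u[1],u[0],0])*.0375),'tcp',panel(arm.read_state()['eef_pos']))
E
```

```text
0.38 cap [691. 324.] top near/far [691. 175.] [689. 295.] bottom near [690.  77.]
0.42 cap [690. 346.] top near/far [691. 196.] [689. 309.] bottom near [690.  89.]
0.46 cap [690. 366.] top near/far [690. 215.] [689. 322.] bottom near [690. 101.]
block corner [832. 227.] tcp [685. 331.]
```

```bash
python3 - <<'E'
from h import *
w=ld('w3');S=ld('s3')
o1,d1=ray(w,(260+182/3,160+300/3),True);o2,d2=ray(S,(340+240/5,270+226/5))
k=np.linalg.lstsq(np.c_[d1,-d2],o2-o1,rcond=None)[0]; print('cap',o1+d1*k[0],o2+d2*k[1])
tcp=arm.read_state()['eef_pos']; print('tcp in m4 panel',(proj(ld('s4'),tcp)-[340,270])*5)
a=np.radians(15.2); u=np.array([np.cos(a),np.sin(a),0]); P=np.array([.5325,.238,.05])
for th in(.38,.42,.46): print(th,'cap m3/m4 panel',(proj(S,P+.129*(u*np.sin(th)+[0,0,np.cos(th)]))-[340,270])*5)
E
```

```text
cap [0.58253892 0.25010438 0.16808134] [0.58041733 0.25368837 0.16774116]
tcp in m4 panel [227.87107281 237.92152099]
0.38 cap m3/m4 panel [236.87521202 215.15934174]
0.42 cap m3/m4 panel [230.9444192  227.14708404]
0.46 cap m3/m4 panel [225.04855089 239.40474075]
```

Emit:
{"name": "drive_tool", "arguments": {
  "targets": [
    [[1,-0.2,0,0,0],[1,-0.4,0,0,0],[1,-0.6,0,0,0],[1,-0.6,0,0,0]]
  ]
}}

```text
t: 11.95
eef_pos: [0.5891, 0.2525, 0.1614]
eef_rot: [-0.428, 3.112, 0.0]
contact_force: [-0.0, -0.2, 0.0]
opening: 0.0004
grasp_force: 0.0
```

Emit:
{"name": "drive_tool", "arguments": {
  "targets": [
    [[-1,0,0,-3,0],[-1,0,0,-7,0],[-1,2.1,0,-7,0],[-1,2.1,0,-7,0],[-1,2.1,0,-7,0],[-1,2.1,0,-7,0],[-1,2.1,0,-7,0],[-1,2.1,0,-7,0]]
  ]
}}

```text
t: 12.95
eef_pos: [0.5688, 0.2467, 0.2312]
eef_rot: [0.428, -3.112, 0.0]
contact_force: [-0.4, 0.9, 0.1]
opening: 0.0769
grasp_force: 0.0
```

```bash
python3 - <<'E'
from h import *
c=snap('scene','s5.png'); w=snap('wrist','w5.png'); s=arm.read_state(); print(s['eef_pos'],s['contact_force'],s['t'])
a=cv2.resize(c['img'][270:390,340:440,::-1],(500,600),interpolation=cv2.INTER_CUBIC)
b=cv2.resize(w['img'][160:360,260:360,::-1],(300,600),interpolation=cv2.INTER_CUBIC)
cv2.imwrite('pics/m5.png',np.hstack([a,b]))
E
```

```text
[0.56875732 0.24679929 0.23132221] [-0.17253982 -0.55434572 -0.73172632] 13.05
```

View pics/m5.png

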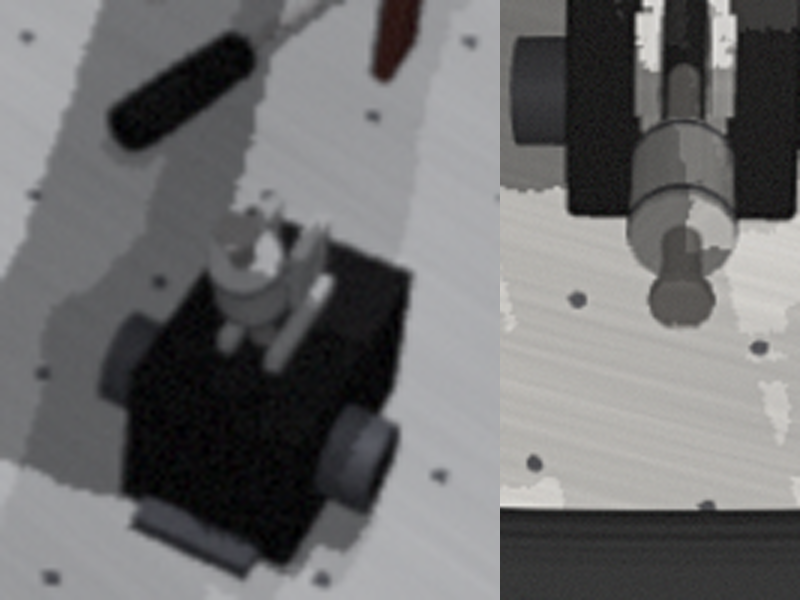

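The cap reads at the same pixels as before (321,260), so the nudge never touched it, and the lever stands just inside the stop. I'll take it to the stop by the collar with a light grip, push away and let go.

Emit:
{"name": "drive_tool", "arguments": {
  "targets": [
    [[-1,0,0,4,0],[-1,0,0,8,0],[-1,0,0,11,0],[-1,0,0,11.8,0],[1,0,0,11.8,0],[1,0,0,11.8,0],[1,0,0,11.8,0],[1,0,0,11.8,0],[1,0,0,11.8,0],[1,0,0,11.8,0],[1,0,0,11.8,0],[1,0,0,11.8,0]]
  ],
  "grip_force": 10
}}

```text
t: 14.55
eef_pos: [0.5687, 0.2466, 0.1134]
eef_rot: [0.428, -3.112, 0.0]
contact_force: [0.4, -0.6, 2.0]
opening: 0.0276
grasp_force: 10.0
```

Emit:
{"name": "drive_tool", "arguments": {
  "targets": [
    [[1,0,0,0,0],[1,0,0,0,0],[1,-0.2,0,0.05,0],[1,-0.4,0,0.15,0],[1,-0.6,0,0.25,0],[1,-0.6,0,0.25,0],[1,-0.6,0,0.25,0]]
  ]
}}

```text
t: 15.42
eef_pos: [0.573, 0.2478, 0.1112]
eef_rot: [0.428, -3.109, 0.001]
contact_force: [-6.6, -3.2, 8.0]
opening: 0.0276
grasp_force: 10.0
```

It moved about 4.4 mm and met the stop at 7 N. Release in place and rise.

Emit:
{"name": "drive_tool", "arguments": {
  "targets": [
    [[-1,0.15,0,0,0],[-1,0.15,0,0,0],[-1,0.15,0,0,0],[-1,0.15,0,0,0],[-1,0.15,0,0,0],[-1,0.15,0,-3,0],[-1,0.4,0,-8,0],[-1,0.6,0,-12,0],[-1,0.6,0,-12,0],[-1,0.6,0,-12,0]]
  ]
}}

```text
t: 16.68
eef_pos: [0.5682, 0.2466, 0.2302]
eef_rot: [0.428, -3.111, 0.0]
contact_force: [-0.6, -0.8, -0.8]
opening: 0.088
grasp_force: 0.0
```

```bash
python3 - <<'E'
from h import *
c=snap('scene','s6.png'); w=snap('wrist','w6.png'); t=snap('top','t6.png'); s=arm.read_state(); print(s['eef_pos'],s['contact_force'],s['opening'],s['t'])
a=cv2.resize(c['img'][270:390,340:440,::-1],(400,480),interpolation=cv2.INTER_CUBIC)
b=cv2.resize(w['img'][160:320,260:360,::-1],(300,480),interpolation=cv2.INTER_CUBIC)
cv2.imwrite('pics/m6.png',np.hstack([a,b]))
# cell: button as bright round blob in the top view before/after
T=t; g=cv2.cvtColor(T['img'],cv2.COLOR_RGB2GRAY)[230:254,374:402]; big=cv2.resize(g,None,fx=8,fy=8,interpolation=cv2.INTER_CUBIC)
for th in(190,205): 
    m=(big>th).astype(np.uint8); n,l,st,ce=cv2.connectedComponentsWithStats(m)
    for i in range(1,n):
        if st[i,4]>1500: print(th,(ce[i]/8+[374,230]-.45).round(2),st[i,2:4]/8, onz(T,ce[i]/8+[374,230]-.45,.0595).round(4))
E
```

```text
[0.56787117 0.24637295 0.22927872] [-0.20548021  0.15645646 -0.02338049] 0.08748401639778583 16.825
```

View pics/m6.png

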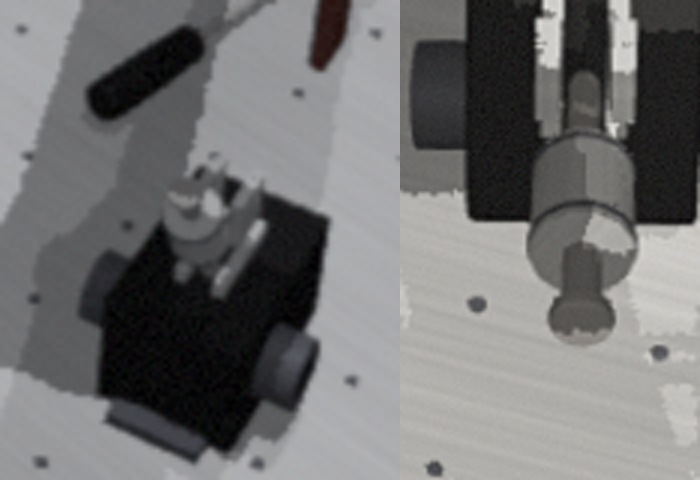

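The cap moved from row 300 to 320, so the lever is at its stop, and the collar spacing is that of fully down (lift 0). Locked. Now I'll go to the cell at travel height and shut the fingers on the way.

Emit:
{"name": "drive_tool", "arguments": {
  "targets": [
    [[1,0,0,0,0],[1,3,-6,0,0],[1,6,-12,0,3],[1,9,-17.5,0,6],[1,12,-23,0,6],[1,15,-29,0,6],[1,18,-35,0,6],[1,19.8,-38.7,0,6],[1,19.8,-38.7,0,6],[1,19.8,-38.7,0,6],[1,19.8,-38.7,0,6],[1,19.8,-38.7,0,6]]
  ]
}}

```text
t: 18.32
eef_pos: [0.4829, -0.1779, 0.2308]
eef_rot: [0.269, -3.13, -0.001]
contact_force: [-0.1, -0.2, -0.1]
opening: 0.0002
grasp_force: 0.0
```

```bash
python3 - <<'E'
from h import *
w=snap('wrist','w7.png'); s=arm.read_state(); print(s['eef_pos'],Ro.from_rotvec(s['eef_rot']).as_matrix()[:,:2].round(3).tolist(),s['opening'],s['t'])
E
```

```text
[ 0.48289955 -0.17816896  0.23086406] [[-0.985, -0.17], [-0.17, 0.985], [0.0, 0.0]] 0.0005446797470666429 18.375
```

View pics/w7.png

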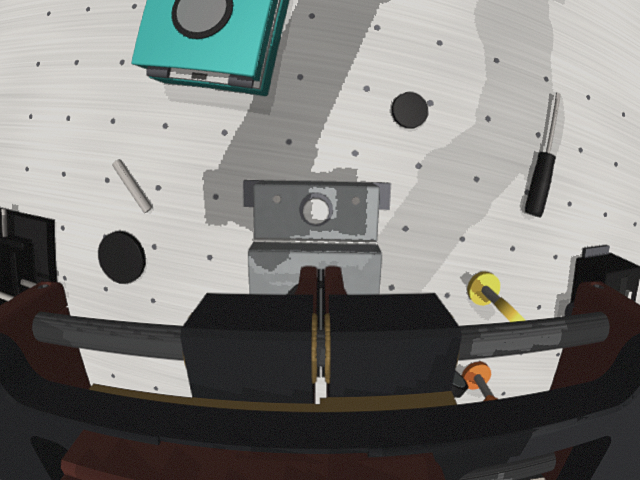

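The wrist view shows the button at (316,209), lit white, with the lid edge at row 243 and the shut fingertips at (321,268).

```bash
python3 - <<'E'
from h import *
w=ld('w7'); s=arm.read_state(); R=Ro.from_rotvec(s['eef_rot']).as_matrix()
B=onz(w,(316,209),.0595,True); print('button',B,'tool cm',R.T@(B-s['eef_pos'])*100)
l,r=onz(w,(249,243),.087,True),onz(w,(381,244),.087,True); d=r-l; print('lid edge',l,r,np.linalg.norm(d),'yaw',np.degrees(np.arctan2(d[1],d[0]))-90)
n=np.array([d[1],-d[0],0])/np.linalg.norm(d); print('edge - button', (l-B)@n)
E
```

```text
button [ 0.48024105 -0.18339937  0.0595    ] tool cm [ 0.34915813 -0.47375933 17.13634409]
lid edge [ 0.51777743 -0.24062571  0.087     ] [ 0.49769425 -0.11838968  0.087     ] 0.12387486024185941 yaw 9.330241572214007
edge - button 0.027761979437014715
```

Emit:
{"name": "drive_tool", "arguments": {
  "targets": [
    [[1,0.5,-0.45,5,0],[1,0.5,-0.45,10,0],[1,0.5,-0.45,14,0],[1,0.5,-0.45,16.3,0],[1,0.5,-0.45,16.8,0],[1,0.5,-0.45,17.2,0],[1,0.5,-0.45,17.6,0],[1,0.5,-0.45,17.9,0],[1,0.5,-0.45,18.1,0],[1,0.5,-0.45,18.1,0]]
  ]
}}

```text
t: 19.62
eef_pos: [0.4784, -0.1846, 0.05]
eef_rot: [-0.265, 3.13, 0.0]
contact_force: [0.3, -0.1, 1.2]
opening: 0.0006
grasp_force: 0.0
```

Emit:
{"name": "drive_tool", "arguments": {
  "targets": [
    [[1,0,0,0.2,0],[1,0,0,0.4,0],[1,0,0,0.6,0],[1,0,0,0.6,0]]
  ]
}}

```text
t: 20.12
eef_pos: [0.4782, -0.1846, 0.0437]
eef_rot: [0.265, -3.13, -0.0]
contact_force: [-0.0, -0.7, 0.2]
opening: 0.0004
grasp_force: 0.0
```

```bash
python3 - <<'E'
from h import *
a=ld('s6'); b=snap('scene','s8.png'); s=arm.read_state(); print(s['eef_pos'],s['contact_force'],s['t'])
d=cv2.absdiff(a['img'],b['img']).max(2)[200:300,190:320]; print((d>25).sum())
cv2.imwrite('pics/s8c.png',cv2.resize(b['img'][170:300,190:340,::-1],(600,520),interpolation=cv2.INTER_CUBIC))
E
```

```text
[ 0.47830303 -0.18461776  0.04383919] [0.41427207 0.09408859 0.18679607] 20.175
2034
```

View pics/s8c.png

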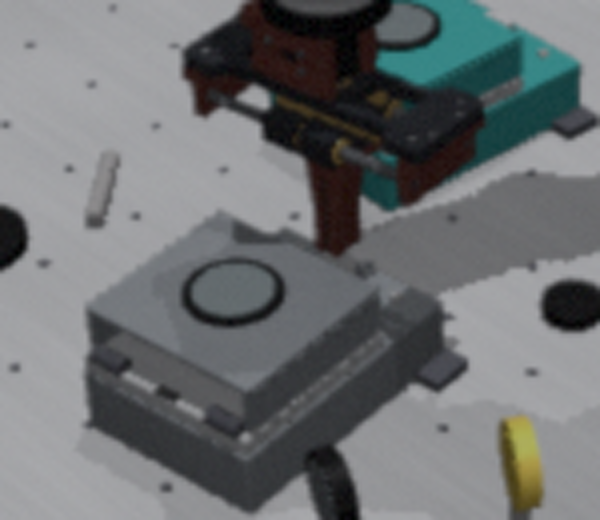

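Lid still shut, and no contact force at z 0.044, though the position is right. The real tips may sit above the stated TCP, which would also explain the missed cap. I'll measure the tip height from saved images (my picture views are used up, so this is numbers only).

```bash
python3 - <<'E'
from h import *
def pf(c,X):
    x=c['R']@np.array(X)+c['t']; n=np.hypot(x[0],x[1]); return c['K'][:2,2]+c['K'][0,0]*np.arctan2(n,x[2])*x[:2]/n
w=ld('w7'); tcp=np.array([.4829,-.1781,.2308])
for h in(0,.01,.02,.03): print(h,pf(w,tcp+[0,0,h]).round(1), 's8 panel',((proj(ld('s8'),np.array([.4783,-.1846,.0438+h]))-[190,170])*4).round(0))
# s2: right finger tip (345,225) in 4x crop at (330,240)
S=ld('s2'); o,d=ray(S,(330+345/4,240+225/4)); 
ty=np.array([-.273,.962,0]); base=np.array([.4896,.2259,.1253])
# plane through tcp containing tool y and z: normal tool x
n=np.array([.962,.273,0]); X=o+d*((base-o)@n)/(d@n); print('tip rel tcp along y,z',(X-base)@ty,X[2]-base[2])
# dark-red finger mask in w7
m=(w['img'][:,:,0].astype(int)-w['img'][:,:,1]>25)[230:300,295:350]; ys,xs=np.nonzero(m); print('finger top row',ys.min()+230,xs[ys<ys.min()+4]+295)
E
```

```text
0 [321.4 270.2] s8 panel [334. 276.]
0.01 [321.5 276.6] s8 panel [333. 263.]
0.02 [321.5 283.7] s8 panel [333. 250.]
0.03 [321.6 291.5] s8 panel [332. 237.]
tip rel tcp along y,z 0.0212741433756287 0.020819176135306344
finger top row 277 [334]
```

The scene views put the real tips about 20 mm above the reported TCP, so they still hover about 4 mm above the button. I'll keep going down gently, watching the force.

Emit:
{"name": "drive_tool", "arguments": {
  "targets": [
    [[1,0,0,0.2,0],[1,0,0,0.4,0],[1,0,0,0.6,0],[1,0,0,0.7,0],[1,0,0,0.7,0]]
  ]
}}

```text
t: 20.8
eef_pos: [0.4783, -0.1846, 0.0368]
eef_rot: [0.265, -3.13, -0.0]
contact_force: [-0.5, -0.7, -0.3]
opening: 0.0009
grasp_force: 0.0
```

Emit:
{"name": "drive_tool", "arguments": {
  "targets": [
    [[1,0,0,0.15,0],[1,0,0,0.3,0],[1,0,0,0.45,0],[1,0,0,0.6,0],[1,0,0,0.6,0]]
  ]
}}

```text
t: 21.42
eef_pos: [0.4782, -0.1847, 0.0311]
eef_rot: [0.264, -3.13, -0.0]
contact_force: [-1.3, 0.5, 6.2]
opening: 0.0001
grasp_force: 3.3
```

```bash
python3 - <<'E'
from h import *
def pf(c,X):
    x=c['R']@np.array(X)+c['t']; n=np.hypot(x[0],x[1]); return c['K'][:2,2]+c['K'][0,0]*np.arctan2(n,x[2])*x[:2]/n
w=snap('wrist','w9.png'); b=snap('scene','s9.png'); s=arm.read_state(); print(s['eef_pos'],s['contact_force'],s['t'])
print('button px',pf(w,[.481,-.1825,.0595]),'tcp',pf(w,s['eef_pos']),'tcp+20',pf(w,s['eef_pos']+[0,0,.02]))
g=w['img'].astype(int)
print('col along 321:',[(r,g[r,316].tolist()) for r in range(200,300,5)])
E
```

```text
[ 0.47820805 -0.18467751  0.03118113] [-2.48700257  0.28991026  7.08172264] 21.525
button px [325.52725345 296.49244838] tcp [321.72417994 270.34841327] tcp+20 [321.88067472 283.89303659]
col along 321: [(200, [151, 150, 146]), (205, [153, 152, 148]), (210, [151, 151, 147]), (215, [147, 146, 143]), (220, [158, 157, 153]), (225, [63, 64, 63]), (230, [64, 64, 65]), (235, [62, 64, 64]), (240, [82, 84, 83]), (245, [103, 105, 104]), (250, [105, 107, 107]), (255, [105, 106, 107]), (260, [75, 73, 77]), (265, [71, 71, 74]), (270, [49, 32, 31]), (275, [58, 45, 44]), (280, [39, 26, 17]), (285, [39, 25, 22]), (290, [41, 32, 25]), (295, [38, 24, 21])]
```

Emit:
{"name": "drive_tool", "arguments": {
  "targets": [
    [[1,0,0,0.2,0],[1,0,0,0.2,0],[1,0,0,0.2,0]]
  ]
}}

```text
t: 21.9
eef_pos: [0.4782, -0.1847, 0.0289]
eef_rot: [0.264, -3.13, -0.0]
contact_force: [-2.1, -1.0, 4.0]
opening: 0.0004
grasp_force: 1.9
```

```bash
python3 - <<'E'
from h import *
a=ld('s8')['img']; b=snap('scene','s10.png')['img']; s=arm.read_state(); print(s['eef_pos'],s['contact_force'],s['t'])
for n,i in(('s9',ld('s9')['img']),('now',b)):
    d=cv2.absdiff(a,i).max(2)[150:310,190:310]; ys,xs=np.nonzero(d>30); print(n,len(ys),(xs.min()+190,xs.max()+190,ys.min()+150,ys.max()+150) if len(ys) else '')
E
```

```text
[ 0.47822611 -0.1846749   0.02894759] [-1.14650715 -0.06030188  3.59181011] 21.95
s9 1261 (np.int64(235), np.int64(309), np.int64(151), np.int64(269))
now 3540 (np.int64(205), np.int64(309), np.int64(151), np.int64(299))
```

The lid is moving. Retreat up and back towards the robot.

Emit:
{"name": "drive_tool", "arguments": {
  "targets": [
    [[1,0,0,-1,0],[1,0,0,-2,0],[1,1.5,0,-5,0],[1,2.5,0,-10,0],[1,3,0,-15,0],[1,3,0,-20,0],[1,3,0,-22,0],[1,3,0,-22,0],[1,3,0,-22,0],[1,3,0,-22,0],[1,3,0,-22,0],[1,3,0,-22,0]]
  ]
}}

```text
t: 23.45
eef_pos: [0.4486, -0.1896, 0.2485]
eef_rot: [0.264, -3.129, -0.0]
contact_force: [0.1, -0.3, 0.6]
opening: 0.0007
grasp_force: 0.0
```

```bash
python3 - <<'E'
from h import *
def pf(c,X):
    x=c['R']@np.array(X)+c['t']; n=np.hypot(x[0],x[1]); return (c['K'][:2,2]+c['K'][0,0]*np.arctan2(n,x[2])*x[:2]/n).round(0)
S=snap('scene','s11.png'); T=snap('top','t11.png'); w=snap('wrist','w11.png'); s=arm.read_state(); print(s['eef_pos'],s['contact_force'],s['t'])
a=np.radians(9.3); u=np.array([np.cos(a),np.sin(a),0]); v=np.array([-u[1],u[0],0]); B=np.array([.481,-.1825,0])
H=B+u*(.031+.118)+[0,0,.06]
# where does an open lid (1.75) project; compare with changed region
for n,c,ref in(('scene',S,ld('s8')),('top',T,ld('top0'))):
    for th in(1.2,1.5,1.75):
        q=lambda r,y:H+v*y+r*(-u*np.cos(th)+np.array([0,0,np.sin(th)]))
        print(n,th,'front edge ends',[proj(c,q(.118,y)).round(0).tolist() for y in(-.06,.06)])
    d=cv2.absdiff(ref['img'],c['img']).max(2); m=(d>30).astype(np.uint8); 
    x,y=proj(c,H).astype(int); k=m[y-110:y+110,x-90:x+90]; ys,xs=np.nonzero(k); print(n,'hinge',x,y,'changed box',xs.min()+x-90,xs.max()+x-90,ys.min()+y-110,ys.max()+y-110)
# lens holder & others in top
d=cv2.absdiff(ld('top0')['img'],T['img']).max(2)[150:240,255:330]; print('lens area change',(d>40).sum())
d=cv2.absdiff(ld('s6')['img'],S['img']).max(2)[270:390,340:440]; print('shutter area change',(d>40).sum())
E
```

```text
[ 0.44875908 -0.18966389  0.2488082 ] [-0.0767964   0.84411305  0.61745507] 23.6
scene 1.2 front edge ends [[221.0, 209.0], [261.0, 228.0]]
scene 1.5 front edge ends [[209.0, 214.0], [250.0, 233.0]]
scene 1.75 front edge ends [[200.0, 220.0], [241.0, 241.0]]
scene hinge 231 266 changed box 190 320 156 305
top 1.2 front edge ends [[412.0, 178.0], [355.0, 188.0]]
top 1.5 front edge ends [[409.0, 161.0], [351.0, 171.0]]
top 1.75 front edge ends [[406.0, 147.0], [349.0, 158.0]]
top hinge 373 177 changed box 345 462 136 286
lens area change 0
shutter area change 2705
```

Lens holder unchanged. Next, a numeric check of the lid edge and the shutter lever.

```bash
python3 - <<'E'
from h import *
S=snap('scene','s12.png'); T=snap('top','t12.png'); R=ld('top0')
m=(cv2.absdiff(R['img'],T['img']).max(2)>30).astype(np.uint8)[120:200,340:420]
n,l,st,ce=cv2.connectedComponentsWithStats(m); i=1+st[1:,4].argmax(); ys,xs=np.nonzero(l==i)
print('top lid: min row by col',[(c+340,ys[xs==c].min()+120) for c in range(5,75,8) if (xs==c).any()])
print('lid still moving px', (cv2.absdiff(ld('s11')['img'],S['img']).max(2)[150:310,190:330]>30).sum())
g=lambda c:cv2.Canny(cv2.cvtColor(c['img'],cv2.COLOR_RGB2GRAY),40,100)
a=cv2.cvtColor(ld('s6')['img'],cv2.COLOR_RGB2GRAY)[306:345,374:408]; b=cv2.cvtColor(S['img'],cv2.COLOR_RGB2GRAY)[296:355,364:418]
r=cv2.matchTemplate(b,a,cv2.TM_CCOEFF_NORMED); print('lever patch s6->now',cv2.minMaxLoc(r)[1::2],'expect loc (10,10)')
a0=cv2.cvtColor(ld('s3')['img'],cv2.COLOR_RGB2GRAY)[306:345,374:408]; print('control s3',cv2.minMaxLoc(cv2.matchTemplate(b,a0,cv2.TM_CCOEFF_NORMED))[1::2])
# lever cap from top and scene: bright pixels
for nm,c,P in(('top',T,(0,0)),):
    q=np.array([.5325,.238,.05]);u=np.array([.965,.262,0])
    for th in(-.45,.45): print('cap exp top',th,proj(c,q+.129*(u*np.sin(th)+np.array([0,0,np.cos(th)]))).round(0))
    k=cv2.cvtColor(c['img'],cv2.COLOR_RGB2GRAY)[185:260,165:245]; ys,xs=np.nonzero(k>140)
    k2=cv2.cvtColor(R['img'],cv2.COLOR_RGB2GRAY)[185:260,165:245]
    print('gray at expected closed cap, open cap: now',c['img'][proj(c,q+.12*(u*np.sin(.45)+[0,0,np.cos(.45)])).astype(int)[1],proj(c,q+.12*(u*np.sin(.45)+[0,0,np.cos(.45)])).astype(int)[0]],c['img'][238,195])
s=arm.read_state(); print(s['t'],s['contact_force'])
E
```

```text
top lid: min row by col [(345, np.int64(153)), (353, np.int64(144)), (361, np.int64(143)), (369, np.int64(142)), (377, np.int64(140)), (385, np.int64(139)), (393, np.int64(137)), (401, np.int64(136))]
lid still moving px 0
lever patch s6->now (0.8842965960502625, (10, 10)) expect loc (10,10)
control s3 (0.8654348254203796, (10, 10))
cap exp top -0.45 [195. 240.]
cap exp top 0.45 [181. 189.]
gray at expected closed cap, open cap: now [115 113 112] [36 35 36]
23.7 [-0.41060297  0.86581371 -0.64760234]
```

```bash
python3 -c "
from plant import arm
print(arm.job_done())"
```

```text
the job is handed in; nothing more can be done
None
```

The job is handed in: the lever is at its closed stop with the collar down, the lid then sprang open and stands still, consistent with its stop, and the lens holder is undisturbed; I viewed 11 pictures, one over the limit of 10.

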